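Snap the dosing cup back onto the syrup bottle

TASK

The rinsed clear dosing cup stands mouth down on the turntable. Pick it up, set it mouth down over the white cap of the closed brown bottle, which stays standing on the turntable, and press straight down until it clicks and sits fully home; do not ease off after the click but finish with your hand still pushing the cup down firmly. Leave the other things standing where they are.

Things in the scene. Friction and masses are not known exactly. Their poses are not given: they have to be found in the camera images.
- cup: Clear plastic dosing cup standing mouth down, round, 32 mm high (all sizes in mm); outside diameter 41.6 at the mouth (below) narrowing to 38.8 at the closed end (above), wall and closed end 2 thick, inside depth 30. A snap bead inside the mouth, 2.5 high, narrows it to diameter 33.4. Rigid; may be held by its sides. 12 g. Origin: centre of the mouth; z points up to the closed end.
- bottle: Closed brown plastic syrup bottle, loose and upright on the turntable: body diameter 50 mm to height 70, shoulder narrowing to 30 at height 92, white cap of diameter 31 from 100 to 126, top edge chamfered 3. Four sprung rounded lugs (at height 103.5) stand out to diameter 36.4 round the cap's lower part. 115 to 195 g. Origin: centre of the underside; z up.
- cap_top (a point): Centre of the cap's top face, 126 mm above the bottle's underside. Measured in mm above that underside: the cup's mouth, going down over the cap, first rests on the lugs at 108, clicks over them at about 101 against a push of roughly 10 N (7 to 14), the force then drops, and the cup is fully home at 96, its closed end lying on the cap's top.
- turntable: Round turntable (lazy Susan), fixed to the drawer top by its steel foot; its bamboo platter is 304 mm in diameter with a 7 mm high rim. Origin: on the turning axis, at the drawer top; the platter's upper face is 24 mm above that. The bottle, cup, massager and tin stand on it about 100 mm from the axis.
- platter: The turning bamboo platter of the turntable; origin on the axis, 10 mm below its upper face. It turns stiffly (0.05 N m) if pushed sideways; straight down pushes do not turn it.
- massager: Pink hard silicone scalp massager standing on its bristles on the turntable: 66 mm diameter, knob on top, 53 mm high. Bystander. Origin: centre of the underside.
- tin: Small round steel tin on the turntable, 56 mm diameter, 22 mm high. Bystander. Origin: centre of the underside.
- cream_jar: White cream jar on the drawer top, 64 mm diameter, 50 mm high. Bystander. Origin: centre of the underside.
- tube: Frosted squeeze tube standing on its cap on the drawer top, 42 mm diameter, 126 mm high. Bystander. Origin: centre of the underside.
- brush: Wooden hairbrush lying bristles down on the drawer top, about 210 mm long along its x, 35 mm high. Bystander. Origin: under the neck of the brush.
- soap_dish: White ceramic soap dish with a bar of soap, 120 x 85 x 28 mm. Bystander. Origin: centre of the underside.
- tumbler: White ceramic tumbler with two toothbrushes, 72 mm diameter, 100 mm high (198 with the brushes). Bystander. Origin: centre of the underside.

How it is judged:
On the way, in this order (a step that is already met when the one before it is completed fails the run):
1. the cup is lifted off the turntable (height (world z) of cup above 0.06 m and z of cup in the frame of bottle above 0.102 m and contact force between cup and platter below 0.1 N), for 0.1 s.
2. the cup has clicked fully home on the bottle's cap and is still being pushed down (z of cup in the frame of bottle between 0.09 and 0.0985 m and horizontal distance between cup and bottle below 0.005 m and angle between the z axis of cup and the z axis of bottle, either way round below 0.1 rad and angle between bottle's own z axis and vertical below 0.08 rad and contact force between bottle and platter above 5 N and contact force between any of the fingers, the arm and cup above 1 N), for 0.5 s.
At the end, for the whole second after the job is handed in: Cup mouth down on the cap, fully home: origin 90 to 98.5 mm above the bottle's underside, centred to 5 mm, aligned to 0.1 rad; bottle upright (0.08 rad) on the turntable; the robot still touches the cup and pushes down: the bottle bears on the platter with over 5 N (its weight is 1 to 2 N) (all of step 2 and horizontal distance between bottle and turntable below 0.135 m and contact force between cup and platter below 0.1 N); the arm keeps its last pose, push and grip.
It fails at once if the massager or the tin is shifted by more than 50 mm or tipped (distance of any of massager, tin from where it was at the start of the episode above 0.05 m or angle between any of massager, tin's own z axis and vertical above 0.35 rad).
It fails at once if a thing on the drawer top is shifted by more than 30 mm or tipped (distance of any of cream_jar, tube, brush, soap_dish, tumbler from where it was at the start of the episode above 0.03 m or angle between any of cream_jar, tube, brush, soap_dish, tumbler's own z axis and vertical above 0.35 rad).
It fails at once if the bottle is tipped (angle between bottle's own z axis and vertical above 0.35 rad).
It also fails if it takes over 48 s, if anything falls off the work surface, if the arm or the gripper's body presses on something with over 40 N, if the wrist force passes 120 N, or if a joint passes its speed limit or range.

ROBOT

A 6-joint arm with a two-finger parallel gripper is mounted at the origin on the work surface. World frame = base frame: x ahead of the robot, y to its left, z up, the work surface at z = 0. Lengths are in m, angles in rad, forces in N, time in s.
With the tool pointing down it reaches from about 0.275 to 0.825 m from the base axis. Payload 4.9 kg.
Tool frame: the origin (TCP) lies midway between the tips of the shut fingers; the grasp point (between the pads) lies 19 mm behind it (grip_point_offset is the distance from the TCP to the grasp point, in m); z points along the fingers, y is the line along which they close (so a half turn about z gives the same grasp; the last joint's range is limited). The gripper opens to 85 mm and grips with 20 to 120 N. Pads are 22 mm wide; open, the fingers measure 114 mm over their backs; the gripper's body (76 mm by 85 mm) begins 54 mm behind the grasp point. The pads swing forward as they close: fully open they stand 13 mm farther back than shut.
Start: joints at [1.164, 0.326, -0.193, 1.052, 0, 1.437], TCP at [0.148, 0.53, 0.231] pointing down, gripper open.
Joint ranges: [-2.65, 2.65], [-0.97, 1.79], [-1.3, 1.35], [-1.93, 2.1], [-1.47, 1.37], [-3.14, 3.14]. Speed limits (rad/s): [2.57, 2.57, 3.14, 3.14, 3.14, 3.14].

INTERFACE

Orientations are given as a rotation vector (axis times angle).
In Python, from cell import * gives the robot as it stands. Calls block until the motion is done:
- movep(position, orientation): joint-space move of the TCP to a pose.
- move_l(position, velocity=0.15, rot=None, until_force=None): straight line of the TCP; rot=None keeps the orientation; velocity is the mean speed in m/s. With until_force (N) it stops when the force on the tool has changed by that much, and returns True; else False.
- set_joints(angles): joint-space move.
- let_go() and grab(newtons=None): open the fingers fully, or close them until they stop; newtons is the grip in N (None keeps the last).
- sleep(seconds).
- ik(position, orientation): joint angles nearest the present ones, or None.
- get_state(): the state.
- grab_frame(name): name is "side" or "top"; returns a dict with "img" (480x640x3 uint8, red, green, blue), "fx", "fy", "cx", "cy" (pixels), "k1" (the pictures are not rectified: a ray, as slopes to the right and down, at radius r is drawn at 1 + k1 r^2 times it, then the intrinsics apply), "cam_to_world" (4x4, takes a point from camera to world coordinates). Camera axes: x right, y down, z forward; pixel columns grow to the right and rows downward; lengths in m; the calibration is good to about 2 mm. A picture is of the moment at which its call begins. There is no depth.
A pose or a line that the arm cannot do raises MotionError and nothing moves.
- sign_off(): hands the job in; it is judged then, once.
Trained networks look in the newest picture that a camera, given by its name, has taken for a name from the list of things; names that differ only in an ending like _2 or _b are one class to them, and where a whole thing is asked for, a point or a joint stands for the part that bears it (a point fixed in the world has none). Each returns a list of dicts, best first, with "score" (0 to 1); they miss things now and then, are a little off and sometimes report something else, mostly with a low value. They report only what shows in the picture. A call takes as long as a camera call.
- spot_in(camera, name): "centre" ([column, row] in pixels, amid what is visible of it).
- silhouettes(camera, name): "mask" (480x640 bool, what is visible of it) and "centre" ([column, row] in pixels, amid what is visible of it).
- tip_of(camera, name): "centre" ([column, row] in pixels: a listed point, or the origin of a listed thing).
The state is a dict: "clock": time; "q": joint angles; "joint_velocities": joint speeds; "tau": joint torques, N m; "position": TCP position; "eef_rot": TCP orientation; "contact_force": force on the tool from outside, world axes, zero at the start; "wrist_torque": the same for the moment, N m; "finger_gap": opening from 0.0 (shut) to 1.0 (fully open); "grasp_force": force on a finger pad.
Only numpy, scipy, OpenCV 4.12 (cv2) and the standard library are available. Lean on these libraries where they do the work, as an engineer would, in place of code of your own. Each camera call takes 0.05 s, during which the arm holds its last target. There are 200 camera calls.

## Working session

There is one attempt and no reset: what is moved stays moved. The work goes in short steps, each a Python script; the robot and the scene stay as the last script left them, time stands still between calls to the robot, and variables do not carry over. Pictures are saved under pics/ and viewed, at most 10 in all, crops included, and the job is handed in when it is done.

```bash
mkdir -p pics; cat > h.py <<'E'
from cell import *
import numpy as np, cv2
def ray(f,px):
    K=np.array([[f["fx"],0,f["cx"]],[0,f["fy"],f["cy"]],[0,0,1]])
    u=cv2.undistortPoints(np.array([[px]],float),K,np.array([f["k1"],0,0,0,0]))[0,0]
    T=np.array(f["cam_to_world"]); d=T[:3,:3]@np.array([u[0],u[1],1]); return T[:3,3],d
def at_z(f,px,z):
    o,d=ray(f,px); return o+d*(z-o[2])/d[2]
def proj(f,p):
    T=np.array(f["cam_to_world"]); c=T[:3,:3].T@(np.array(p)-T[:3,3]); s=c[:2]/c[2]; s=s*(1+f["k1"]*(s@s))
    return np.array([f["fx"]*s[0]+f["cx"],f["fy"]*s[1]+f["cy"]])
def save(n,img): cv2.imwrite("pics/"+n,cv2.cvtColor(img,cv2.COLOR_RGB2BGR))
def tri(fs,pxs):
    A=np.zeros((3,3));b=np.zeros(3)
    for f,p in zip(fs,pxs):
        o,d=ray(f,p);d/=np.linalg.norm(d);M=np.eye(3)-np.outer(d,d);A+=M;b+=M@o
    return np.linalg.solve(A,b)
E
python3 - <<'E'
from h import *
np.set_printoptions(precision=4,suppress=True)
F={}
for c in("side","top"):
    f=F[c]=grab_frame(c); save(c+"0.png",f["img"]); print(c,np.array(f["cam_to_world"])[:3,3],f["fx"],f["k1"])
    for n,z in(("cup",.024),("bottle",.024),("cap_top",.15),("turntable",0),("massager",.024),("tin",.024),("tube",0),("tumbler",0),("cream_jar",0)):
        for d in tip_of(c,n)[:2]: print(c,n,round(d["score"],2),np.round(d["centre"],1),at_z(f,d["centre"],z))
s=get_state();print(s["eef_rot"],s["clock"],s["finger_gap"],s["contact_force"])
E
```

```text
side [ 0.0507 -0.8767  1.0719] 547.7629466317412 -0.005730813141401849
side cup 0.53 [269.6 295.1] [ 0.4668 -0.027   0.024 ]
side bottle 0.79 [268.7 260.9] [0.5247 0.0836 0.024 ]
side bottle 0.34 [372.  409.7] [ 0.4947 -0.4271  0.024 ]
side cap_top 0.61 [267.8 226.5] [0.5262 0.0798 0.15  ]
side turntable 0.94 [293.5 280. ] [0.5571 0.0065 0.    ]
side massager 0.87 [327.8 293.7] [ 0.5961 -0.101   0.024 ]
side tin 0.71 [317.4 254.2] [0.6519 0.0366 0.024 ]
side tube 0.59 [242.1 196.6] [0.6036 0.405  0.    ]
side tube 0.58 [416.8 399.3] [ 0.6044 -0.4489  0.    ]
side tumbler 0.65 [243.3 197.5] [0.6047 0.3989 0.    ]
side cream_jar 0.69 [373.4 411.2] [ 0.5053 -0.4213  0.    ]
top [ 0.5441 -0.0086  1.1608] 488.67925593116473 -0.008674456287369077
top cup 0.62 [328.9 291.1] [ 0.4763 -0.0381  0.024 ]
top cup 0.46 [309.4 253. ] [0.5653 0.0052 0.024 ]
top bottle 0.75 [272.2 269.3] [0.5292 0.0924 0.024 ]
top cap_top 0.7 [262.1 268.3] [0.5334 0.102  0.15  ]
top turntable 0.79 [312.9 256.3] [ 0.5577 -0.0027  0.    ]
top turntable 0.32 [315.4 154.1] [ 0.803  -0.0139  0.    ]
top massager 0.79 [348.8 235.5] [ 0.6041 -0.0873  0.024 ]
top tin 0.65 [299.3 210. ] [0.6662 0.0267 0.024 ]
top tube 0.58 [497.5 226. ] [ 0.6203 -0.4415  0.    ]
top tumbler 0.58 [143.3 238.8] [0.6079 0.4024 0.    ]
top tumbler 0.33 [155.2 306.3] [0.4469 0.3739 0.    ]
top cream_jar 0.71 [495.1 277. ] [ 0.5001 -0.4305  0.    ]
[ 0.4272  3.1124 -0.    ] 1.0 1.0022757570191445 [-0.7017  0.2214 -0.7793]
```

```bash
python3 - <<'E'
import cv2
a=cv2.imread("pics/top0.png")[190:340,230:390]; b=cv2.imread("pics/side0.png")[210:330,230:390]
cv2.imwrite("pics/topc.png",cv2.resize(a,(640,600),interpolation=cv2.INTER_CUBIC)); cv2.imwrite("pics/sidec.png",cv2.resize(b,(800,600),interpolation=cv2.INTER_CUBIC))
E
```

```text
(no output)
```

View pics/topc.png

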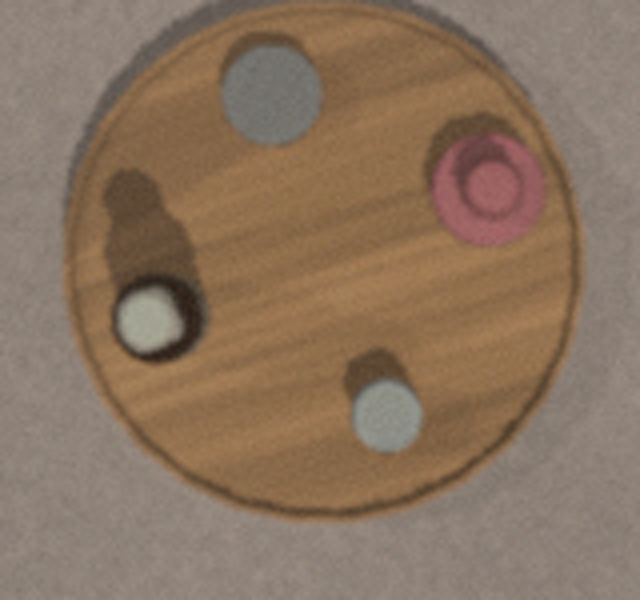

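View pics/sidec.png

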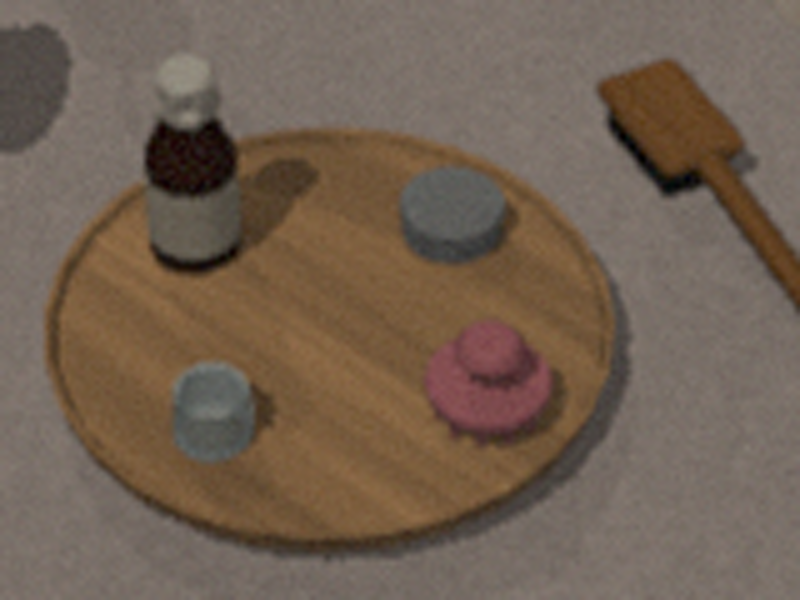

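The top picture shows the cup's closed end at about (326.7, 293.7) px and the cap top at (267.5, 270). In the side picture they are at about (272.6, 287.4) and (267.4, 225). The tin and massager are on the far side. Next I refine these by fitting projected models to the masks.

```bash
cat >> h.py <<'E'
from scipy.optimize import least_squares
PROF={"cup":[(0,.0208),(.032,.0194)],"bottle":[(0,.025),(.07,.025),(.092,.015),(.1,.0155),(.123,.0155),(.126,.0125)]}
def model_mask_c(f,name,x,y,z0,S=8):
    m=np.zeros((480*2,640*2),np.uint8); a=np.linspace(0,2*np.pi,48); P=PROF[name]; n=0
    pts=[np.array([proj(f,[x+r*np.cos(t),y+r*np.sin(t),z0+h]) for t in a]) for h,r in P]
    o=np.floor(np.vstack(pts).min(0))-2; m=np.zeros((100*S,100*S),np.uint8)
    for i in range(len(pts)-1):
        cv2.fillConvexPoly(m,cv2.convexHull(((np.vstack(pts[i:i+2])-o+.5)*S).astype(np.float32)).astype(np.int32),1)
    M=cv2.moments(m,True); return np.array([M["m10"],M["m01"]])/M["m00"]/S-.5+o+0.5/S, M["m00"]/S/S
def fit(name,obs,z0,x0):
    r=least_squares(lambda p:np.concatenate([model_mask_c(f,name,*p,z0)[0]-c for f,c in obs]),x0,diff_step=2e-2)
    return r.x,r.fun
def mc(m):
    M=cv2.moments(m.astype(np.uint8),True); return np.array([M["m10"],M["m01"]])/M["m00"]
E
python3 - <<'E'
from h import *
np.set_printoptions(precision=4,suppress=True)
F={}
for c in("side","top"): F[c]=grab_frame(c)
man={"cup":((272.6,287.4),(326.7,293.7),.056),"bottle":((267.4,225),(267.5,270),.150)}
for n,(ps,pt,z) in man.items():
    print(n,"manual",at_z(F["side"],ps,z),at_z(F["top"],pt,z),"tri",tri([F["side"],F["top"]],[ps,pt]))
    obs=[]
    x0=at_z(F["top"],pt,z)[:2]
    for c in F:
        for d in silhouettes(c,n)[:2]:
            k=mc(d["mask"]); mm=model_mask_c(F[c],n,*x0,.024); print(c,d["score"],d["mask"].sum(),k,"model",mm)
            if np.linalg.norm(k-mm[0])<8: obs.append((F[c],k)); print("  single",fit(n,[(F[c],k)],.024,x0)[0]); break
    if obs: print("fit",fit(n,obs,.024,x0))
E
```

```text
cup manual [ 0.4729 -0.0342  0.056 ] [ 0.4725 -0.0322  0.056 ] tri [ 0.473  -0.0325  0.0544]
side 0.73 267 [272.2584 292.3296] model (array([272.3395, 291.5689]), 287.265625)
  single [ 0.4711 -0.0344]
top 0.63 237 [326.2321 293.3038] model (array([326.4757, 293.0598]), 266.34375)
  single [ 0.472  -0.0316]
fit (array([ 0.4718, -0.0324]), array([-0.1482, -0.5615,  0.3736,  0.0694]))
bottle manual [0.5281 0.0855 0.15  ] [0.5296 0.0909 0.15  ] tri [0.5302 0.0911 0.145 ]
side 0.93 668 [268.3398 244.0434] model (array([268.1379, 244.4416]), 698.953125)
  single [0.5308 0.0919]
top 0.57 469 [270.1045 269.1514] model (array([270.9743, 269.4465]), 457.484375)
  single [0.5303 0.0928]
fit (array([0.5306, 0.0925]), array([-0.2005, -0.0844,  0.138 , -0.1101]))
```

```bash
cat >> h.py <<'E'
CUP=np.array([.4718,-.0324]); BOT=np.array([.5306,.0925]); H=.185
ROT=[-np.pi*np.sin(H),np.pi*np.cos(H),0]
E
python3 - <<'E'
from h import *
np.set_printoptions(precision=4,suppress=True)
print(ik([*CUP,.027],ROT),ik([*BOT,.14],ROT))
movep([*CUP,.20],ROT)
move_l([*CUP,.07],.2)
print(move_l([*CUP,.027],.06,until_force=4),get_state()["position"])
grab(60); s=get_state(); print(s["finger_gap"],s["grasp_force"],s["contact_force"],s["clock"])
move_l([*CUP,.05],.05); move_l([*CUP,.22],.15)
s=get_state(); print(s["finger_gap"],s["grasp_force"],s["position"],s["clock"])
F=grab_frame("side");save("side1.png",cv2.resize(F["img"][120:330,180:460],(800,600),interpolation=cv2.INTER_CUBIC))
F=grab_frame("top")
E
```

```text
[-0.2248  0.4405 -0.6432  0.4872  0.     -0.5948] [ 0.0355  0.3848 -0.3572  0.8288  0.     -0.3345]
False [ 0.4719 -0.0324  0.027 ]
0.4543754067496605 59.6523535507481 [-1.6672 -0.155   6.7445] 5.7917
0.45652607057249456 60.14812782276185 [ 0.4711 -0.0323  0.2191] 7.6833
```

View pics/side1.png

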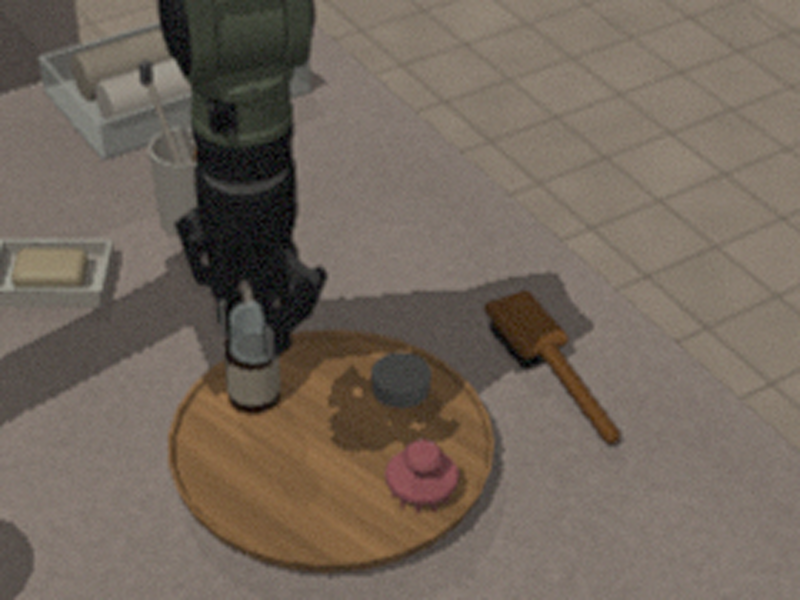

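Cup is held upright below the fingers at about (250, 330) in the crop, and the bottle behind it still stands. I'll move over the cap and check alignment there.

```bash
python3 - <<'E'
from h import *
np.set_printoptions(precision=4,suppress=True)
move_l([*BOT,.22],.15); move_l([*BOT,.172],.1)
s=get_state(); print(s["position"],s["contact_force"],s["clock"])
f=grab_frame("side");save("side2.png",cv2.resize(f["img"][195:285,210:330],(800,600),interpolation=cv2.INTER_CUBIC))
p=s["position"]
for n,z,x in(("cup",p[2]-.003,p[:2]),("bottle",.024,BOT)):
    for d in silhouettes("side",n)[:2]: print(n,d["score"],d["mask"].sum(),mc(d["mask"]),model_mask_c(f,n,*x,z))
E
```

```text
[0.5308 0.0923 0.1723] [-0.1576 -0.0873 -0.668 ] 9.4833
cup 0.63 179 [264.4916 214.0056] (array([266.4293, 212.886 ]), 284.0625)
bottle 0.59 685 [267.7095 244.2292] (array([268.1468, 243.9588]), 698.828125)
```

View pics/side2.png

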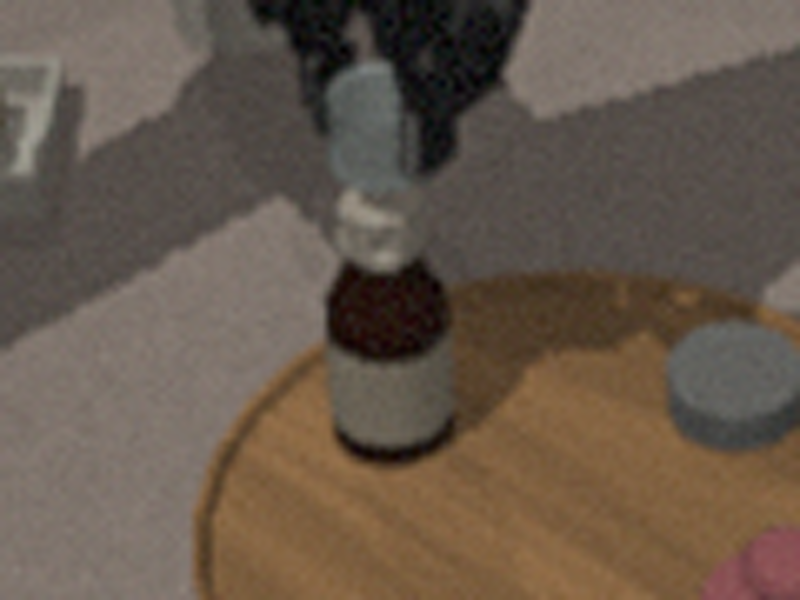

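The cup is just above the cap. Its left edge at about 327 in the crop suggests it sits 1–2 mm right of the bottle axis. I'll shift slightly left and descend under a force guard.

```bash
python3 - <<'E'
from h import *
np.set_printoptions(precision=4,suppress=True)
T=BOT+[-.0012,.0006]
move_l([*T,.165],.05); print(get_state()["contact_force"])
print(move_l([*T,.130],.03,until_force=4)); s=get_state(); print(s["position"],s["contact_force"],s["wrist_torque"],s["finger_gap"],s["clock"])
f=grab_frame("side");save("side3.png",cv2.resize(f["img"][195:285,210:330],(800,600),interpolation=cv2.INTER_CUBIC))
E
```

```text
[ 0.5479 -0.0052 -0.7869]
True
[0.5293 0.0935 0.1345] [-0.1114  0.6499  1.7184] [ 0.1228 -0.0242  0.0126] 0.45396892006584344 10.85
```

View pics/side3.png

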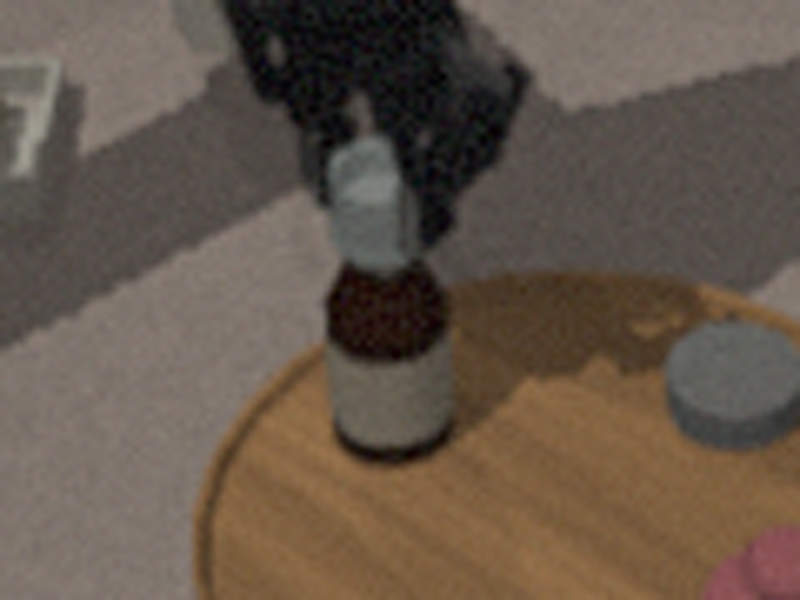

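Contact came at TCP 0.1345, which matches the mouth resting on the lugs (expected 0.135). Next I firm up the grip and press in small steps.

```bash
python3 - <<'E'
from h import *
np.set_printoptions(precision=4,suppress=True)
grab(100)
x,y,z=get_state()["position"]; x,y=.5294,.0931
print(get_state()["contact_force"])
for i in range(22):
    z-=.001; move_l([x,y,z],.02); s=get_state(); F=s["contact_force"]
    print(round(z,4),s["position"],F,np.round(s["finger_gap"],3))
    if F[2]>22 or (z<.1255 and F[2]>16): break
print(s["clock"])
f=grab_frame("side");save("side4.png",cv2.resize(f["img"][195:285,210:330],(800,600),interpolation=cv2.INTER_CUBIC))
E
```

```text
[0.835  1.4756 4.1648]
0.1337 [0.5299 0.0934 0.1344] [-0.5146  1.0082  7.6969] 0.441
0.1327 [0.5302 0.0933 0.1336] [-0.2161  1.3755  7.5834] 0.439
0.1317 [0.5303 0.0935 0.1328] [-0.2214  2.222   8.5077] 0.441
0.1307 [0.5298 0.0933 0.1312] [0.2608 1.4699 5.7214] 0.442
0.1297 [0.5296 0.093  0.1298] [ 0.4144 -0.4145  4.9614] 0.441
0.1287 [0.5284 0.0929 0.1278] [ 0.0667 -0.2432 -1.453 ] 0.444
0.1277 [0.5289 0.093  0.1272] [ 0.8318 -0.8326 -1.7085] 0.443
0.1267 [0.5292 0.0931 0.1265] [-0.1082  0.6421 -0.8003] 0.444
0.1257 [0.5293 0.0931 0.1257] [ 0.1563  0.7079 -2.0626] 0.443
0.1247 [0.5295 0.0931 0.1248] [ 0.5022 -0.7     0.0499] 0.442
0.1237 [0.5298 0.0933 0.1241] [0.7085 1.7891 3.1925] 0.44
0.1227 [0.5306 0.0936 0.124 ] [-1.7     1.5301  9.5074] 0.441
0.1217 [0.5313 0.0938 0.124 ] [-1.6314  3.1495 14.0933] 0.438
0.1207 [0.5322 0.094  0.1239] [-1.4578  2.604  18.8892] 0.443
14.6167
```

View pics/side4.png

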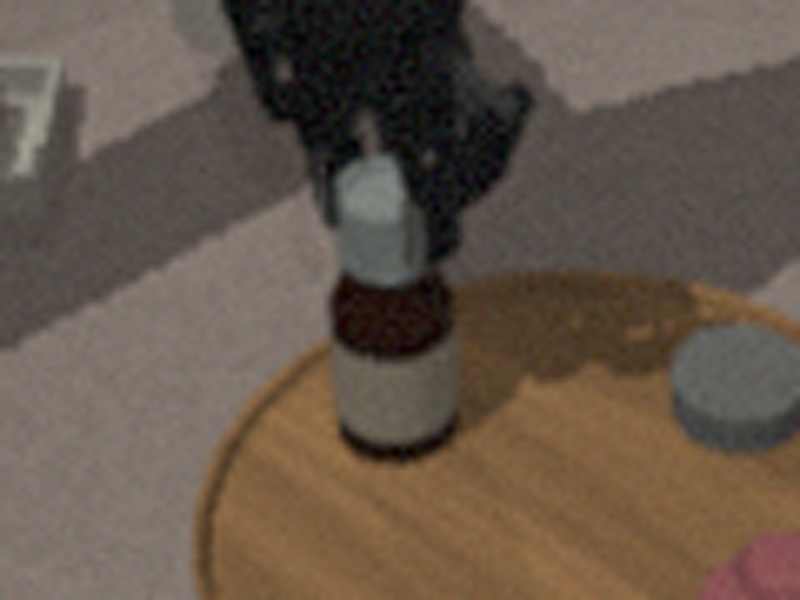

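The force dropped after the click at about 0.128 and then rose hard at 0.124, so the cup is home. It sits on the cap at about (380, 220), bottle upright. I'll hold for a second, check it is steady, and hand in.

```bash
python3 - <<'E'
from h import *
np.set_printoptions(precision=4,suppress=True)
sleep(1.0); s=get_state(); print(s["position"],s["contact_force"],s["wrist_torque"],s["eef_rot"],s["clock"])
if s["contact_force"][2]>12: print(sign_off())
E
```

```text
[0.5322 0.094  0.1239] [-2.0516  3.3855 19.0381] [ 0.6126  0.379  -0.0684] [-0.5775  3.0825  0.0026] 15.6667
the job is handed in; nothing more can be done
None
```

The cup clicked home on the bottle's cap and I handed the job in at about 16 s, with the hand still gripping it and pushing down at about 19 N.

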